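# Fit the lid of the filler mill and hold it at pulse

## Robot

A 6-joint arm with a two-finger parallel gripper is mounted at the origin on the work surface. World frame = base frame: x ahead of the robot, y to its left, z up, the work surface at z = 0. Lengths are in m, angles in rad, forces in N, time in s.
With the tool pointing down it reaches from about 0.375 to 0.975 m from the base axis. Payload 3.8 kg.
Tool frame: the origin (TCP) lies midway between the tips of the shut fingers; the grasp point (between the pads) lies 19 mm behind it; y points along the fingers, x is the direction in which the jaws open and shut, and the axes are right-handed (so a half turn about y gives the same grasp; the last joint's range is limited). The gripper opens to 88 mm and grips with 3 to 60 N. Pads are 18 mm wide; open, the fingers measure 123 mm over their backs; the gripper's body (75 mm by 187 mm) begins 45 mm behind the grasp point.
Start: joints at [-1.277, 0.264, 1.604, -0, 1.274, -0.037], TCP at [0.219, -0.638, 0.239] pointing down, gripper open.
Joint ranges: [-2.63, 2.63], [-0.94, 2.18], [0.31, 2.57], [-1.31, 4.45], [0, 2.66], [-2.55, 2.55]. Speed limits (rad/s): [2.57, 2.57, 3.14, 3.14, 3.14, 3.14].

## Interface

Orientations are given as a 3x3 rotation matrix whose columns are the frame's x, y, z axes.
In Python, from cell import ctrl gives the robot as it stands. Calls block until the motion is done:
- ctrl.move_to(position, orientation): joint-space move of the TCP to a pose.
- ctrl.move_l(position, rot=None, max_speed=0.15): straight line of the TCP; rot=None keeps the orientation; max_speed is the mean speed in m/s.
- ctrl.goto_joints(angles): joint-space move.
- ctrl.open() and ctrl.close_gripper(force=None): open the fingers fully, or close them until they stop; force is the grip in N (None keeps the last).
- ctrl.sleep(seconds).
- ctrl.inverse_kinematics(position, orientation): joint angles nearest the present ones, or None.
- ctrl.state(): the state.
- ctrl.snapshot(name): name is "scene" or "top" or "wrist"; returns the picture (420x560x3 uint8, blue, green, red); there is no depth.
- ctrl.camera_info(name): a dict with "fx", "fy", "cx", "cy" (pixels), "world_to_cam" (4x4, takes a point from world to camera coordinates). Camera axes: x right, y down, z forward; pixel columns grow to the right and rows downward; lengths in m; the calibration is good to about 2 mm. A picture is of the moment at which its call begins: read the wrist's pose just before it. camera_info takes no time and is no camera call; for the wrist camera it gives the pose at the moment of the call.
A pose or a line that the arm cannot do raises ctrl.Unreachable and nothing moves.
- ctrl.sign_off(): hands the job in, once; it reports no verdict.
Trained networks look in the newest picture that a camera, given by its name, has taken for a name from the list of things; names that differ only in an ending like _2 or _b are one class to them, and where a whole thing is asked for, a point or a joint stands for the part that bears it (a point fixed in the world has none). Each returns a list of dicts, best first, with "p" (0 to 1); they miss things now and then, are a little off and sometimes report something else, mostly with a low value. They report only what shows in the picture. A call takes as long as a camera call. They do not tell look-alikes from the thing itself.
- ctrl.boxes_of(camera, label): "point" ([column, row] as shares, 0 to 1, of the picture: columns of its width, rows of its height, amid what is visible of it).
- ctrl.pinpoint(camera, label): "point" ([column, row] as shares, 0 to 1, of the picture: columns of its width, rows of its height: a listed point, or the origin of a listed thing).
The state is a dict: "time": time; "joints": joint angles; "qvel": joint speeds; "joint_torque": joint torques, N m; "tool_pos": TCP position; "ee_rot": TCP orientation; "contact_force": force on the tool from outside, world axes, zero at the start; "ft_torque": the same for the moment, N m; "finger_gap": finger opening in m.
Only numpy, scipy, OpenCV 4.12 (cv2) and the standard library are available. Lean on these libraries where they do the work, as an engineer would, in place of code of your own. Each camera call takes 0.05 s, during which the arm holds its last target. There are 200 camera calls.

## Task

The small mill that we use for epoxy filler has been cleaned and needs a test pulse. Put its lid on with the two lugs down in the entry slots, twist it clockwise (seen from above) until the white pointers stand at the green pulse marks, and hold it there against the spring. Do not let it click into lock at the red mark, leave the other things on the bench where they are, and finish while still gripping the lid at pulse.

Things in the scene. Friction and masses are not known exactly. Their poses are not given: they have to be found in the camera images.
- lid_center (a point): Loose mill lid, 130 g, right way up: grey disc with orange finger bar. Point at its centre, 25.5 mm above its underside (height 51). z up, x along the bar and through both lugs. From below: tapered plug 79 mm across, 14 high; flange 100 across, 5 thick (14 to 19 mm up). A half turn makes no difference: either lug fits either slot.
- lid_bar (a point): Centre of the lid's orange finger bar, 35 mm above the lid's underside; bar 66 mm long (along x), 24 mm wide (along y), 32 mm high, standing on the flange. Grip it across its width.
- lid_lug (a point): Middle of one of the lid's two lugs, 5.5 mm above its underside. They stand out of the plug at the lid's +x and -x, to 45.5 mm from the axis; each is 8 mm wide and 5 mm high. Above each, a white pointer line lies on the flange.
- mill_mouth (a point): Mill fixed to the bench: white round housing 132 mm across its foot, black collar 119 across on top, battery pack low at +x (to 94 mm from the axis). Point: centre of the open mouth, 140 mm above the bench, level with the collar top; z up along the axis. Mouth 83 mm wide in a 4 mm lip. With the lid home its flange rests on the collar and lid_center is 11.5 mm above this point.
- mill_slot (a point): One of the two entry slots in the mouth's lip, at the mill's +x and -x: 14 mm wide, reaching 48 mm from the axis; a white mark on the collar beside each. Point at the collar top, 45 mm from the axis. With the lid's x along the slots the lid drops home and can then be turned clockwise (from above).
- mill_pulse (a point): Middle of one broad green pulse mark on the collar top, 55.5 mm from the axis; the other is opposite. It spans 29 to 49 degrees clockwise from the slot's white mark. A spring pushes back from about 8 degrees on with 0.08 to 0.2 N m and turns a released lid back. There is no stop at pulse; the lid cannot be turned anticlockwise from the slots.
- mill_lock (a point): One narrow red lock mark on the collar, 73 degrees clockwise from the white mark; the other is opposite. From about 52 degrees on, sprung balls resist the lugs (the click); they are passed and the lid locked at about 74 degrees.
- mill_switch (a joint): Angle of the switch ring inside the mill's collar, turned by the lid's lugs; rad, 0 at rest, growing clockwise. It reads about 0.15 less than the lid's turn from the slots: about 0.53 in the middle of the green mark, about 1.1 when the lid has clicked into lock.
- jar: Bystander: white jar of filler with a blue cap, 64 mm across, 75 mm high; origin under its centre.
- cup: Bystander: clear mixing cup, 68 mm across, 70 mm high; origin under its centre.
- sander: Bystander: sanding block of cork with a red sole, 110 x 62 x 26 mm, long side along its x; origin under its centre.
- driver: Bystander: screwdriver with a yellow handle, 170 mm long, lying along its x; origin under its centre.
There are look-alikes about, which are no part of the job. Leave any yellow look-alike of the part that bears lid_center alone.

How it is judged:
On the way:
1. the lid is down in the mouth with its lugs through the entry slots, not yet twisted (z of lid_center in the frame of mill_mouth below 0.0145 m and horizontal distance between lid_center and mill_mouth below 0.005 m and angle between lid_center's own z axis and vertical below 0.07 rad and value of joint mill_switch below 0.2 rad), for 0.1 s.
At the end, for the whole second after the job is handed in: The lid sits down in the mouth (flange within 3 mm of the collar, within 5 mm of the axis, upright within 4 degrees), turned clockwise so that its pointers stand within the green marks (28 to 50 degrees from the slots, switch ring at 0.33 to 0.75 rad), and the fingers still grip it (over 1 N) (z of lid_center in the frame of mill_mouth below 0.0145 m and horizontal distance between lid_center and mill_mouth below 0.005 m and angle between lid_center's own z axis and vertical below 0.07 rad and angle between the x axis of lid_center and the x axis of mill_mouth, either way round between 0.49 and 0.87 rad and value of joint mill_switch between 0.33 and 0.75 rad and contact force between the fingers and lid above 1 N); the arm keeps its last pose, push and grip.
It fails at once if the lid is twisted through the click into lock (value of joint mill_switch above 1.08 rad).
It fails at once if another thing on the bench is moved by more than 20 mm or tipped over (distance of any of jar, cup, sander, driver from where it was at the start of the episode above 0.02 m or angle between any of jar, cup's own z axis and vertical above 0.5 rad).
It also fails if it takes over 51 s, if anything falls off the work surface, if the arm or the gripper's body presses on something with over 40 N, if the wrist force passes 120 N, or if a joint passes its speed limit or range.

## Working session

There is one attempt and no reset: what is moved stays moved. The work goes in short steps, each a Python script; the robot and the scene stay as the last script left them, time stands still between calls to the robot, and variables do not carry over. Pictures are saved under pics/ and viewed, about 8 in all and at most 12, crops included, and the job is handed in when it is done.

```bash
ls; mkdir -p pics; cat > h.py <<'E'
import numpy as np, cv2
from cell import ctrl
def cam(n):
    i=ctrl.camera_info(n); return i, np.array(i["world_to_cam"])
def ray(n,uv,z,info=None):
    i,T=info or cam(n); R,t=T[:3,:3],T[:3,3]
    d=R.T@np.array([(uv[0]-i["cx"])/i["fx"],(uv[1]-i["cy"])/i["fy"],1]); o=-R.T@t
    return o+d*(z-o[2])/d[2]
def proj(n,p,info=None):
    i,T=info or cam(n); c=T[:3,:3]@np.array(p)+T[:3,3]
    return np.array([i["fx"]*c[0]/c[2]+i["cx"], i["fy"]*c[1]/c[2]+i["cy"]])
def net(n,label,z,k=4,info=None,f=None):
    out=[]
    for d in (f or ctrl.pinpoint)(n,label)[:k]:
        uv=np.array(d["point"])*[560,420]; out.append((round(d["p"],2),uv.round(1),ray(n,uv,z,info).round(4)))
    return out
E
python3 - <<'E'
from h import *
a=ctrl.snapshot("top"); b=ctrl.snapshot("scene")
cv2.imwrite("pics/top.png",cv2.resize(a,(784,588))); cv2.imwrite("pics/scene.png",b)
for n in("top","scene"):
  print(n, -cam(n)[1][:3,:3].T@cam(n)[1][:3,3])
  for l,z in(("lid_center",.0255),("lid_bar",.035),("lid_lug",.0055),("mill_mouth",.14),("mill_slot",.14),("mill_pulse",.14),("mill_lock",.14),("jar",0),("cup",0),("sander",0),("driver",0)):
    print(l); [print("  ",*x) for x in net(n,l,z)]
print(ctrl.state()["time"])
E
```

```text
pics
top [0.40644827 0.01193311 1.09512115]
lid_center
   0.78 [211.3 237.2] [0.493  0.1776 0.0255]
   0.67 [149.3 219.5] [0.5391 0.3468 0.0255]
   0.43 [220.1 223.6] [0.5304 0.1552 0.0255]
lid_bar
   0.82 [210.3 236.2] [0.4949 0.1789 0.035 ]
   0.8 [148.8 217.2] [0.5441 0.3456 0.035 ]
lid_lug
   0.75 [222.6 225.5] [0.5275 0.1507 0.0055]
   0.71 [156.4 200.3] [0.5957 0.3369 0.0055]
mill_mouth
   0.92 [357.2 192.1] [ 0.6004 -0.1972  0.14  ]
mill_slot
   0.56 [355.9 173.7] [ 0.6474 -0.1948  0.14  ]
mill_pulse
   0.63 [369.4 175.7] [ 0.6429 -0.2287  0.14  ]
mill_lock
   0.78 [373.4 189.9] [ 0.6067 -0.2379  0.14  ]
jar
   0.58 [272.7 253.5] [0.4521 0.0107 0.    ]
cup
   0.58 [264.7 172.9] [0.6806 0.0368 0.    ]
sander
   0.91 [426.5 223.1] [ 0.5424 -0.4233  0.    ]
driver
   0.95 [114.7 214.4] [0.5551 0.4509 0.    ]
   0.66 [275.5 254.3] [0.45   0.0029 0.    ]
scene [1.21885855 0.71912305 0.87055602]
lid_center
   0.71 [332.2 256.7] [0.4842 0.1883 0.0255]
   0.64 [359.4 296.1] [0.5472 0.341  0.0255]
lid_bar
   0.96 [331.2 253.7] [0.4847 0.1835 0.035 ]
   0.59 [330.8 258. ] [0.4999 0.1952 0.035 ]
   0.57 [359.6 289.4] [0.5352 0.3306 0.035 ]
lid_lug
   0.98 [345.  305.8] [0.5881 0.3269 0.0055]
   0.81 [313.8 261.8] [0.526  0.1527 0.0055]
mill_mouth
   0.58 [222.4 186.2] [ 0.598  -0.2028  0.14  ]
mill_slot
   0.76 [212.3 193.8] [ 0.6483 -0.1889  0.14  ]
mill_pulse
   0.81 [208.6 185.2] [ 0.6283 -0.2377  0.14  ]
mill_lock
   0.57 [209.9 183.3] [ 0.6184 -0.2445  0.14  ]
   0.46 [200.  190.3] [ 0.6663 -0.2317  0.14  ]
   0.27 [328.7 258.7] [0.5963 0.2591 0.14  ]
jar
   0.79 [294.9 229.3] [ 0.4543 -0.0015  0.    ]
cup
   0.96 [250.9 269.5] [0.6871 0.044  0.    ]
sander
   0.77 [202.9 188. ] [ 0.543  -0.4198  0.    ]
driver
   0.94 [387.6 325.7] [0.5526 0.442  0.    ]
1.2
```

View pics/top.png

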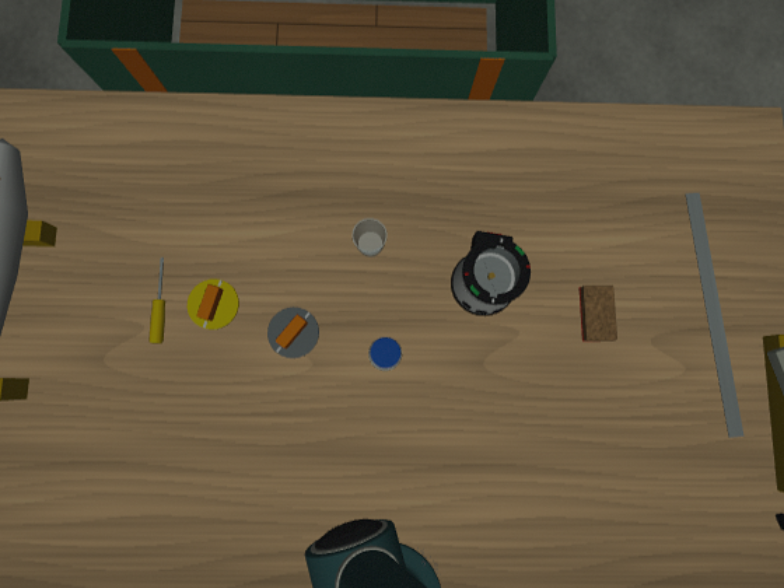

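View pics/scene.png

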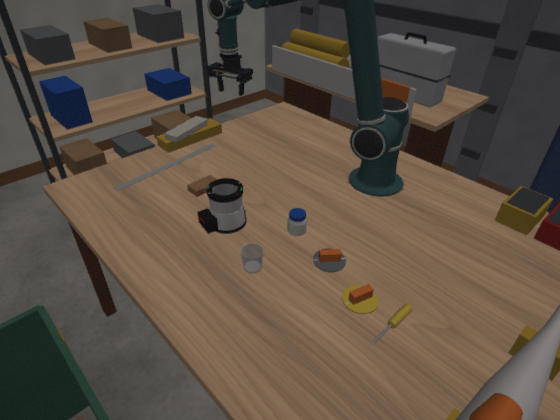

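The grey lid is at top (293,332) of the 784-px view, and the yellow look-alike at (213,304) is left alone. The mill is at (492,272), with its battery pack and slot at +x, and the bystanders match their detections. Next I look at the mill and then the lid from near.

```bash
cat >> h.py <<'E'
def rot(a):  # tool pointing down (y axis down), jaw axis x at world yaw a
    x=np.array([np.cos(a),np.sin(a),0]); y=np.array([0,0,-1.]); return np.column_stack([x,y,np.cross(x,y)])
E
python3 - <<'E'
from h import *
s=ctrl.state(); print(np.round(s["ee_rot"],2), s["finger_gap"])
for a in np.arange(-180,180,30):
    r=[ctrl.inverse_kinematics(p,rot(np.radians(a))) for p in([.6,-.2,.3],[.493,.178,.05])]
    print(a,[None if q is None else np.round(q,2) for q in r])
T=cam("wrist")[1]; R=T[:3,:3].T; print("cam in tool", s["ee_rot"].T@(-R@T[:3,3]-s["tool_pos"]) if hasattr(s["ee_rot"],'T') else np.array(s["ee_rot"]).T@(-R@T[:3,3]-np.array(s["tool_pos"])), (np.array(s["ee_rot"]).T@R).round(2), cam("wrist")[0]["fx"])
E
```

```text
[[ 0.32 -0.    0.95]
 [-0.95  0.    0.32]
 [-0.   -1.   -0.  ]] 0.08796507170609814
-180 [None, None]
-150 [array([-0.36,  0.15,  1.62,  0.  ,  1.36,  2.26]), None]
-120 [array([-0.36,  0.15,  1.62, -0.  ,  1.36,  1.73]), array([ 0.3 ,  0.18,  2.09, -0.  ,  0.87,  2.39])]
-90 [array([-0.36,  0.15,  1.62, -0.  ,  1.36,  1.21]), array([ 0.3 ,  0.18,  2.09, -0.  ,  0.87,  1.87])]
-60 [array([-0.36,  0.15,  1.62,  0.  ,  1.36,  0.69]), array([0.3 , 0.18, 2.09, 0.  , 0.87, 1.35])]
-30 [array([-0.36,  0.15,  1.62, -0.  ,  1.36,  0.16]), array([ 0.3 ,  0.18,  2.09, -0.  ,  0.87,  0.82])]
0 [array([-0.36,  0.15,  1.62, -0.  ,  1.36, -0.36]), array([ 0.3 ,  0.18,  2.09, -0.  ,  0.87,  0.3 ])]
30 [array([-0.36,  0.15,  1.62, -0.  ,  1.36, -0.88]), array([ 0.3 ,  0.18,  2.09, -0.  ,  0.87, -0.22])]
60 [array([-0.36,  0.15,  1.62,  0.  ,  1.36, -1.41]), array([ 0.3 ,  0.18,  2.09,  0.  ,  0.87, -0.75])]
90 [array([-0.36,  0.15,  1.62, -0.  ,  1.36, -1.93]), array([ 0.3 ,  0.18,  2.09, -0.  ,  0.87, -1.27])]
120 [array([-0.36,  0.15,  1.62, -0.  ,  1.36, -2.46]), array([ 0.3 ,  0.18,  2.09, -0.  ,  0.87, -1.8 ])]
150 [None, array([ 0.3 ,  0.18,  2.09, -0.  ,  0.87, -2.32])]
cam in tool [ 3.88390951e-05 -1.46225481e-01  6.92899372e-02] [[ 1.   -0.   -0.  ]
 [ 0.   -0.27  0.96]
 [-0.   -0.96 -0.27]] 310.61826956432805
```

```bash
cat >> h.py <<'E'
def look(xy,zt,zobj,yaw,name):
    zd=np.array([-np.sin(yaw),np.cos(yaw)]); d=zt+.146-zobj
    p=np.r_[np.array(xy)+zd*(d*.28-.069),zt]
    ctrl.move_to(p,rot(yaw)); ctrl.sleep(.2); info=cam("wrist"); im=ctrl.snapshot("wrist"); cv2.imwrite(f"pics/{name}.png",im); np.save(f"pics/{name}.npy",info[1]); return info
E
python3 - <<'E'
from h import *
r=np.radians
i=look([.6,-.199],.32,.14,r(95),"mill")
for l in("mill_mouth","mill_slot","mill_pulse","mill_lock"): print(l,net("wrist",l,.14,info=i))
i=look([.4935,.178],.22,.03,r(52),"lid")
for l,z in(("lid_center",.0255),("lid_bar",.035),("lid_lug",.0055)): print(l,net("wrist",l,z,info=i))
print(ctrl.state()["time"])
cv2.imwrite("pics/both.png",np.vstack([cv2.resize(cv2.imread(f"pics/{n}.png"),(400,300)) for n in("mill","lid")]))
E
```

```text
mill_mouth [(0.59, array([289.8, 212.3]), array([ 0.6014, -0.1907,  0.14  ]))]
mill_slot [(0.84, array([282.4, 248.9]), array([ 0.645 , -0.1951,  0.14  ]))]
mill_pulse [(0.81, array([252.1, 239.1]), array([ 0.6361, -0.2299,  0.14  ]))]
mill_lock []
lid_center [(0.8, array([287.6, 203.9]), array([0.4935, 0.1864, 0.0255])), (0.59, array([433.7, 151.4]), array([0.5449, 0.347 , 0.0255]))]
lid_bar [(0.89, array([438.5, 156.9]), array([0.5495, 0.3449, 0.035 ]))]
lid_lug [(0.86, array([289.4, 232.9]), array([0.5284, 0.1626, 0.0055])), (0.69, array([432.9, 184. ]), array([0.5846, 0.3332, 0.0055]))]
5.6583
```

View pics/both.png

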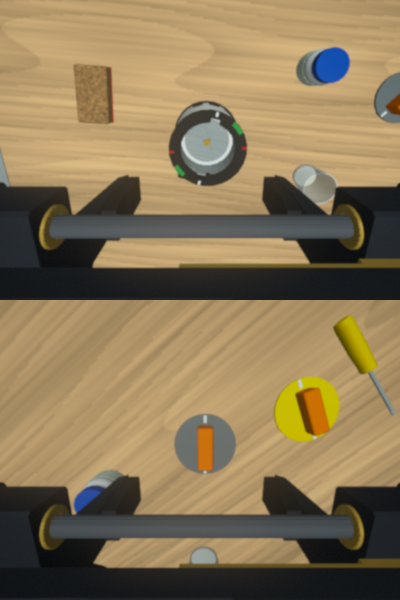

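The mill view (upper half) shows green marks near (252,239) and (332,179) px, with white marks near (278,256) and (304,164). In the lid view the lid is at about (287,201) with its bar upright in the picture. I now refine by colour.

```bash
cat > m.py <<'E'
from h import *
def blobs(im,mask,roi,amin):
    m=np.zeros_like(mask); x0,y0,x1,y1=roi; m[y0:y1,x0:x1]=mask[y0:y1,x0:x1]
    n,_,st,c=cv2.connectedComponentsWithStats(m.astype(np.uint8)); return [(c[k],st[k,4]) for k in range(1,n) if st[k,4]>=amin]
def hsv(im): return cv2.split(cv2.cvtColor(im,cv2.COLOR_BGR2HSV))
E
python3 - <<'E'
from m import *
K=cam("wrist")[0]
info=(K,np.load("pics/mill.npy")); im=cv2.imread("pics/mill.png"); h,s,v=hsv(im); roi=(225,135,355,270)
for nm,m in(("green",(h>45)&(h<85)&(s>120)),("red",((h<6)|(h>174))&(s>120)&(v>70)),("white",(s<40)&(v>190))):
    for c,a in blobs(im,m,roi,3):
        print(nm,a,c.round(1),ray("wrist",c,.14,info).round(4))
info=(K,np.load("pics/lid.npy")); im=cv2.imread("pics/lid.png"); h,s,v=hsv(im); roi=(235,150,340,260)
for nm,m in(("orange",(h<18)&(s>150)),("orangetop",(h<18)&(s>150)&(v>np.percentile(v[(h<18)&(s>150)],50))),("white",(s<40)&(v>190)),("disc",(s<60)|((h<18)&(s>150)))):
    for c,a in blobs(im,m,roi,5):
        print(nm,a,c.round(1),ray("wrist",c,{"o":.051,"w":.019,"d":.019}[nm[0]],info).round(4))
a=cv2.resize(cv2.imread("pics/mill.png")[140:270,220:360],None,fx=4,fy=4,interpolation=2); b=cv2.resize(im[150:260,230:345],None,fx=4,fy=4,interpolation=2)
c=np.zeros((520,560+460,3),np.uint8); c[:520,:560]=a; c[:440,560:]=b; cv2.imwrite("pics/crop.png",cv2.resize(c,(800,408)))
E
```

```text
green 112 [332.  179.5] [ 0.5616 -0.1494  0.14  ]
green 97 [251.3 238.6] [ 0.6356 -0.2308  0.14  ]
red 32 [340.8 207.1] [ 0.5909 -0.136   0.14  ]
red 28 [240.5 212.3] [ 0.606  -0.2443  0.14  ]
white 12 [303.9 159.9] [ 0.5435 -0.1812  0.14  ]
white 504 [291.2 214.4] [ 0.6037 -0.1889  0.14  ]
white 7 [278.4 255.3] [ 0.6532 -0.1989  0.14  ]
orange 1319 [287.1 206.9] [0.4901 0.1877 0.051 ]
orangetop 644 [287.1 209.3] [0.4923 0.186  0.051 ]
white 23 [286.9 166.3] [0.4602 0.2115 0.019 ]
disc 5397 [286.6 200.8] [0.4914 0.1868 0.019 ]
```

View pics/crop.png

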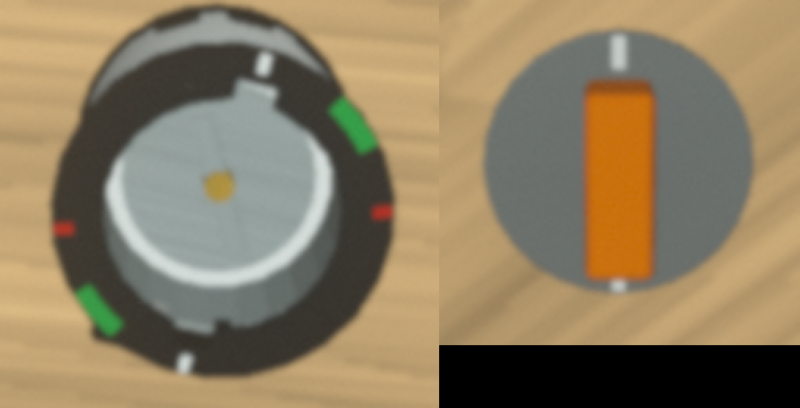

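```bash
python3 - <<'E'
from m import *
for n in("top","scene"):
    im=ctrl.snapshot(n); h,s,v=hsv(im)
    k=1 if n=="top" else 0
    for nm,m,roi,z,am in(("green",(h>40)&(h<90)&(s>100),[(200,175,250,215),(325,165,385,220)][k],.14,1),("red",((h<8)|(h>172))&(s>100),[(200,175,250,215),(325,165,385,220)][k],.14,1),("orange",(h<18)&(s>170),[(310,240,347,275),(185,210,235,265)][k],.051,5),("disc",((s<60)|((h<18)&(s>170))),[(305,240,350,275),(185,210,235,265)][k],.019,50)):
        for c,a in blobs(im,m,roi,am): print(n,nm,a,c.round(1),ray(n,c,z).round(4))
# wrist second view of lid from opposite-ish yaw
s=ctrl.state();print(np.round(s["tool_pos"],4),s["time"])
i=look([.492,.183],.16,.03,np.radians(-20),"lid2")
im=cv2.imread("pics/lid2.png");h,s,v=hsv(im)
p=proj("wrist",[.492,.183,.03],i).astype(int);print(p);roi=(p[0]-75,max(p[1]-75,0),p[0]+75,p[1]+75)
for nm,m in(("orange",(h<18)&(s>150)),("white",(s<40)&(v>190)),("disc",(s<60)|((h<18)&(s>150)))):
    for c,a in blobs(im,m,roi,10): print(nm,a,c.round(1),ray("wrist",c,{"o":.051,"w":.019,"d":.019}[nm[0]],i).round(4))
cv2.imwrite("pics/lid2.png",im)
E
```

```text
top green 29 [370.8 178.6] [ 0.6354 -0.2321  0.14  ]
top green 36 [338.7 207.1] [ 0.5618 -0.1503  0.14  ]
top red 1 [348. 166.] [ 0.667  -0.1752  0.14  ]
top red 2 [350.5 166. ] [ 0.6671 -0.1816  0.14  ]
top red 5 [355. 167.] [ 0.6647 -0.1929  0.14  ]
top red 9 [376.7 190.1] [ 0.6062 -0.2461  0.14  ]
top red 10 [332.8 195. ] [ 0.5921 -0.1361  0.14  ]
top orange 123 [211.1 232.1] [0.5044 0.1746 0.051 ]
top orange 10 [202.5 246.5] [0.4662 0.1956 0.051 ]
top disc 1479 [206.  239.8] [0.4864 0.1925 0.019 ]
scene green 8 [208.1 186.8] [ 0.6348 -0.2313  0.14  ]
scene green 12 [241.  188.5] [ 0.561  -0.1514  0.14  ]
scene red 4 [213.  181.8] [ 0.6053 -0.2453  0.14  ]
scene red 6 [202.5 193. ] [ 0.669  -0.2135  0.14  ]
scene red 5 [236.8 193.6] [ 0.5893 -0.1375  0.14  ]
scene orange 232 [329.8 254.7] [0.5052 0.1939 0.051 ]
scene disc 556 [329.3 259.9] [0.4958 0.1876 0.019 ]
[0.4738 0.1933 0.22  ] 5.7583
[281 210]
orange 2291 [282.1 210.4] [0.4943 0.1885 0.051 ]
white 37 [239.1 191.4] [0.4595 0.2115 0.019 ]
white 22 [325.2 218.4] [0.5277 0.1581 0.019 ]
disc 7864 [282.1 201.7] [0.4942 0.1881 0.019 ]
```

View pics/lid2.png

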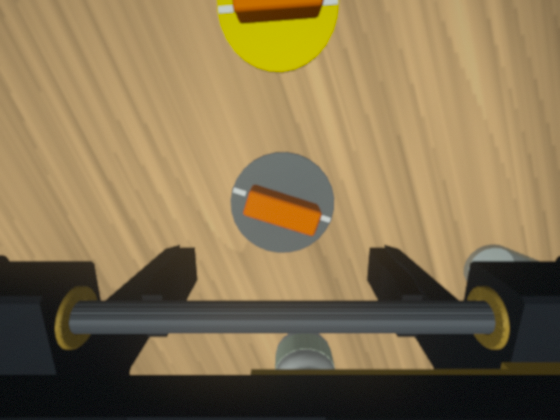

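All three cameras agree on the mill by colour: centre (0.5985,-0.191), slot axis -9.0°. The picture shows the grey lid at (282,202), with its pointers at (239,191) and (325,218). That puts it at about (0.4934,0.187), bar at -38°. Now I grasp it.

```bash
python3 - <<'E'
from h import *
R=rot(np.radians(52)); p=np.array([.4934,.1870,0])
ctrl.move_to(p+[0,0,.10],R); ctrl.move_l(p+[0,0,.0235],max_speed=.12)
print(np.round(ctrl.state()["contact_force"],1))
ctrl.close_gripper(50); s=ctrl.state(); print(s["finger_gap"],np.round(s["contact_force"],1))
ctrl.move_l(p+[0,0,.26],max_speed=.2); s=ctrl.state(); print(s["finger_gap"],np.round(s["contact_force"],2),np.round(s["ft_torque"],3))
M=np.array([.5985,-.191,0])
ctrl.move_to(M+[0,0,.26],rot(np.radians(81))); ctrl.sleep(.2)
s=ctrl.state(); print(s["time"],np.round(s["tool_pos"],4),np.round(s["ee_rot"],3),np.round(s["joints"],2))
i=cam("wrist"); print("tcp px",proj("wrist",M+[0,0,.26],i))
ims=[ctrl.snapshot(n) for n in("wrist","top","scene")]
for n,im in zip(("w3","t3","s3"),ims): cv2.imwrite(f"pics/{n}.png",im)
a=cv2.resize(ims[1][130:250,290:420],(390,360)); b=cv2.resize(ims[2][110:230,165:295],(390,360))
cv2.imwrite("pics/c3.png",np.hstack([a,b]))
E
```

```text
[-0.8  0.3  0.6]
0.023616974042557293 [0.  0.2 0.3]
0.02339015531276948 [-0.01  0.43 -1.51] [ 0.004 -0.164  0.008]
13.075 [ 0.5987 -0.1898  0.2601] [[ 0.155  0.    -0.988]
 [ 0.988  0.     0.155]
 [ 0.    -1.    -0.   ]] [-0.35  0.16  1.68  0.    1.29 -1.76]
tcp px [279.719725   263.50148898]
```

View pics/c3.png

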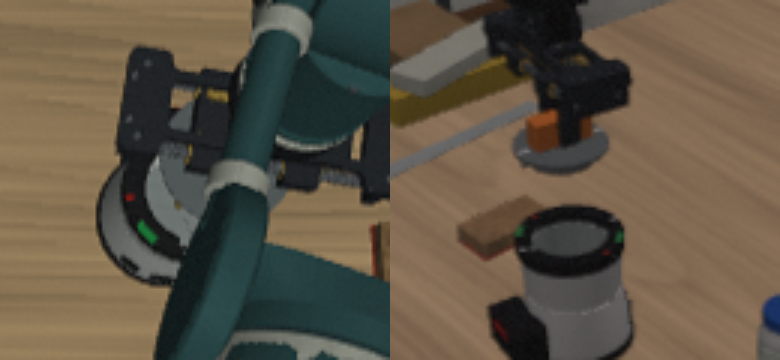

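View pics/w3.png

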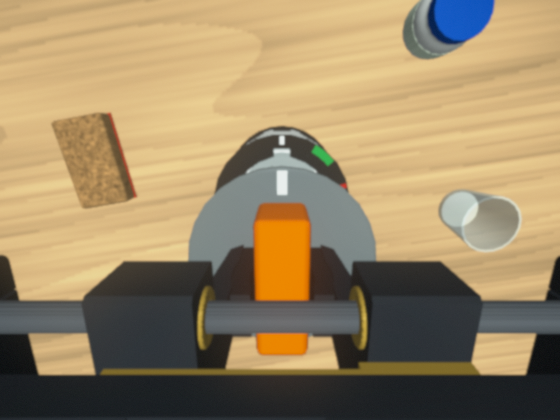

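The wrist view shows the lid's pointer at (282,182), in line with the mill's white mark at (282,140), so the yaw is good. I measure the lid's centre from the disc's edge, relative to the TCP.

```bash
python3 - <<'E'
from m import *
from scipy.optimize import least_squares
im=cv2.imread("pics/w3.png"); h,s,v=hsv(im); st=ctrl.state(); tp=np.array(st["tool_pos"]); R=np.array(st["ee_rot"]); i=cam("wrist")
b,g,r=[im[...,k].astype(int) for k in range(3)]
m=(r-b<20)&(v>70)   # grey, not wood
pts=[]
for y in range(196,244,2):
    row=cv2.medianBlur(im[y:y+1].copy(),1)
    xs=np.where(m[y,170:400])[0]+170
    l=[x for x in xs if x<245]; rr=[x for x in xs if x>315]
    pts+= [(l[0]-.5,y),(rr[-1]+.5,y)]
pts=np.array(pts); print(pts[::8])
W=np.array([ray("wrist",p,tp[2]-.0045,i) for p in pts]); T=(W-tp)@R; P=T[:,[0,2]]
for rad in(None,.05):
    f=(lambda q:np.hypot(*(P-q[:2]).T)-(q[2] if rad is None else rad))
    q=least_squares(f,[0,0,.05],loss="soft_l1",f_scale=.001); print("lid centre in tool (jaw,z)",q.x.round(4),np.abs(q.fun).max() if 0 else np.sqrt(np.mean(f(q.x)**2)))
w=(s<40)&(v>190)
for c,a in blobs(im,w,(265,130,300,200),5): print("white",a,c.round(1),((ray("wrist",c,tp[2]-.0045 if c[1]>168 else .14,i)-tp)@R).round(4), ray("wrist",c,.14,i).round(4))
for c,a in blobs(im,(h>45)&(h<85)&(s>120),(300,130,350,175),5): print("green",a,ray("wrist",c,.14,i).round(4))
for y in(225,240,340): xs=np.where(((h<18)&(s>150))[y,230:330])[0]+230; print("bar",y,xs.min(),xs.max())
print(tp.round(4),st["time"])
E
```

```text
[[212.5 196. ]
 [205.5 204. ]
 [200.5 212. ]
 [195.5 220. ]
 [192.5 228. ]
 [190.5 236. ]]
lid centre in tool (jaw,z) [-0.0001 -0.0003  0.0491] 0.00015885638480829777
lid centre in tool (jaw,z) [-0.0001 -0.0021  0.05  ] 0.00031763837750604966
white 34 [281.5 139.8] [-1.000e-04  1.202e-01  5.590e-02] [ 0.5435 -0.1818  0.14  ]
white 72 [281.3 151.1] [-0.0003  0.1202  0.0465] [ 0.5526 -0.1834  0.14  ]
white 271 [282. 182.] [0.0001 0.0045 0.0417] [ 0.5789 -0.187   0.14  ]
green 197 [ 0.5613 -0.1498  0.14  ]
bar 225 254 309
bar 240 254 309
bar 340 256 307
[ 0.5986 -0.1903  0.2602] 13.225
```

```bash
python3 - <<'E'
from h import *
R=rot(np.radians(81)); p=np.array([.5980,-.1906,0])
ctrl.move_l(p+[0,0,.170],R,max_speed=.12); ctrl.sleep(.2); f0=np.array(ctrl.state()["contact_force"]); print(np.round(ctrl.state()["tool_pos"],4),f0.round(1))
z=.170
while z>.1485:
    z-=.003; ctrl.move_l(p+[0,0,z],R,max_speed=.04)
    s=ctrl.state(); f=np.array(s["contact_force"])-f0; print(round(z,4),np.round(s["tool_pos"],4),f.round(1),np.round(s["ft_torque"],2),round(s["time"],2))
    if f[2]>15: break
ims=[ctrl.snapshot(n) for n in("wrist","scene")]
cv2.imwrite("pics/c4.png",np.hstack([cv2.resize(ims[0][100:380,140:420],(390,390)),cv2.resize(ims[1][110:230,165:285],(390,390))]))
E
```

```text
[ 0.5988 -0.1909  0.1713] [ 0.6 -1.1 -1.6]
0.167 [ 0.5978 -0.1905  0.1669] [-1.1  1.3  0.7] [ 0.   -0.09  0.02] 14.57
0.164 [ 0.5977 -0.1905  0.1635] [-1.4  0.9 -0. ] [ 0.05 -0.15 -0.01] 14.82
0.161 [ 0.5978 -0.1905  0.1606] [-0.3  0.4  0.2] [ 0.04 -0.14  0.01] 15.07
0.158 [ 0.5978 -0.1905  0.1577] [-0.2  0.7  0.9] [ 0.05 -0.13  0.01] 15.32
0.155 [ 0.5978 -0.1905  0.1547] [-1.   1.5  1.6] [ 0.05 -0.13  0.  ] 15.57
0.152 [ 0.5978 -0.1905  0.1517] [-1.8  0.3  0.8] [ 0.1  -0.18 -0.02] 15.82
0.149 [ 0.5986 -0.1908  0.1495] [0.2 1.2 1.7] [-0.01 -0.25 -0.03] 16.07
0.146 [ 0.5986 -0.1908  0.1494] [-5.3  2.  15.2] [ 0.32  0.77 -0.03] 16.32
```

View pics/c4.png

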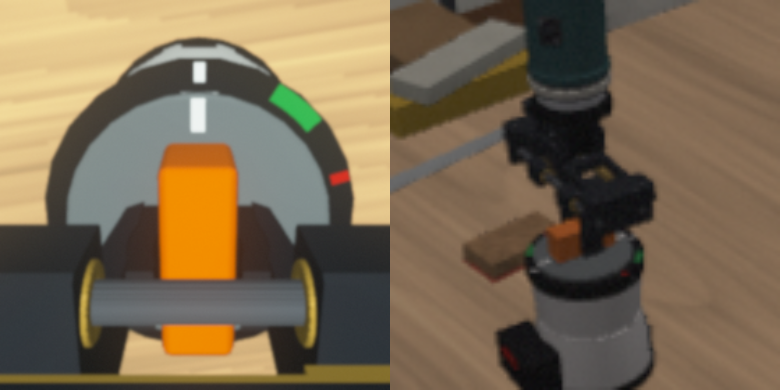

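The lid dropped home: z stopped at 0.1494, as computed, and in the view the flange lies flush on the collar with the pointer at the white mark. Now I twist.

```bash
cat > t.py <<'E'
from m import *
def yaw(): R=np.array(ctrl.state()["ee_rot"]); return np.degrees(np.arctan2(R[1,0],R[0,0]))
def measure():
    i=cam("wrist"); im=ctrl.snapshot("wrist"); h,s,v=hsv(im); c0=np.array([.5986,-.1908]); r=[]
    for nm,m,z in(("white",(s<50)&(v>180),.145),("green",(h>45)&(h<85)&(s>120),.14),("red",((h<6)|(h>174))&(s>120)&(v>70),.14)):
        for c,a in blobs(im,m,(150,100,420,260),12):
            d=ray("wrist",c,z,i)[:2]-c0; r.append((nm,a,c.round(0),round(float(np.hypot(*d)),4),round(float(np.degrees(np.arctan2(d[1],d[0])))%180,1)))
    return im,[x for x in r if x[3]<.065]
E
python3 - <<'E'
from t import *
p=[.5986,-.1908,.1482]
ctrl.move_l(p,rot(np.radians(81)),max_speed=.05); print("home",round(yaw(),1))
for d in(10,20,28,34,39):
    ctrl.move_l(p,rot(np.radians(81-d)),max_speed=.03); ctrl.sleep(.3); s=ctrl.state()
    print(d,round(81-yaw(),1),np.round(s["tool_pos"],4),np.round(s["contact_force"],1),np.round(s["ft_torque"],2),round(s["finger_gap"],4),round(s["time"],2))
im,r=measure(); print(*r,sep="\n"); cv2.imwrite("pics/c5.png",im)
E
```

```text
home 81.0
10 10.0 [ 0.5994 -0.1906  0.1495] [-1.7  1.   6.9] [ 0.25  0.08 -0.12] 0.0232 17.3
20 20.0 [ 0.5992 -0.1907  0.1495] [-1.2  1.4  7. ] [ 0.2   0.21 -0.13] 0.0236 17.93
28 28.0 [ 0.5992 -0.1908  0.1494] [-1.3  0.4  7.6] [ 0.12  0.13 -0.11] 0.0237 18.52
34 34.0 [ 0.5991 -0.1908  0.1494] [-1.   1.5  7. ] [ 0.11  0.22 -0.13] 0.0234 19.07
39 39.0 [ 0.5991 -0.1909  0.1494] [-1.9 -0.4  7.9] [ 0.09  0.22 -0.08] 0.0233 19.62
('white', np.int32(266), array([273., 137.]), 0.0627, 135.4)
('white', np.int32(119), array([211., 175.]), 0.0563, 169.3)
('white', np.int32(304), array([282., 182.]), 0.0411, 131.9)
('green', np.int32(626), array([281., 151.]), 0.056, 132.0)
('red', np.int32(152), array([343., 170.]), 0.0558, 98.3)
```

View pics/c5.png

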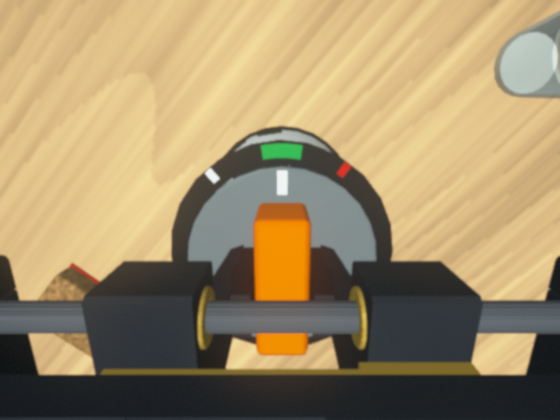

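The pointer at (282,182) stands in the middle of the green mark at (281,151): both read 132° about the axis, 37–39° from the white mark at (211,175). The grip and height are steady, so I hand in.

```bash
python3 - <<'E'
from t import *
ctrl.sleep(.5); s=ctrl.state(); print(round(81-yaw(),1),np.round(s["tool_pos"],4),np.round(s["ft_torque"],2),s["finger_gap"],s["time"]); ctrl.sign_off()
E
```

```text
39.0 [ 0.5991 -0.1909  0.1495] [ 0.2   0.26 -0.07] 0.02378374614604367 20.175
the job is handed in; nothing more can be done
```

The lid is on the mill, turned 39° clockwise to the middle of the green marks. I handed the job in at 20.2 s with the gripper still holding it there at 50 N.

I picked up the grey lid, left the yellow look-alike alone, and lowered it straight into the entry slots. It came to rest at the height expected for a seated lid, and I then turned it in small steps.

**Last checks:**
- **Angle:** the wrist camera put both the pointer and the green mark's middle at 132° about the mill axis. That is about 37° from the white mark by camera and 39° by the tool's own rotation. The red lock mark was still well ahead.
- **Seating:** the height held steady at 0.1495 m throughout the twist. The TCP was within about 1 mm of the measured mill axis.
- **Grip:** the finger gap stayed at 23–24 mm, the width of the bar.

**Disagreements and limits:**
- The networks' first point for the mill's mouth was 6–12 mm off in y, so I used colour measurements instead; those agreed across all three cameras.
- Two wrist views of the lid differed by about 3 mm. A view after the grasp showed the lid centred in the gripper to 1–2 mm.
- I could not read the switch ring directly, and I did not measure the bystanders again at the end. Nothing came near them during the moves.

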